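# Index the funnel arm over the beaker

## Robot

A 7-joint arm with a two-finger parallel gripper is mounted at the origin on a cart in front of the work surface, level with it; the furniture and walls round the work are solid. World frame = base frame: x ahead of the robot, y to its left, z up, the work surface at z = 0. Lengths are in m, angles in rad, forces in N, time in s.
With the tool pointing down it reaches from about 0.4 to 0.85 m from the base axis. Payload 4.5 kg.
Tool frame: the origin (TCP) lies at the very end of the fingers, on their centre line; the grasp point (between the pads) lies 19 mm behind it (r.pinch_z is the distance from the TCP to the grasp point, in m); z points along the fingers, y is the line along which they close (so a half turn about z gives the same grasp; the last joint's range is limited). The gripper opens to 88 mm and grips with 3 to 60 N. Pads are 18 mm wide; open, the fingers measure 123 mm over their backs; the gripper's body (75 mm by 187 mm) begins 45 mm behind the grasp point.
Start: joints at [-1.085, 0.689, -0.195, 1.565, 0.157, 0.902, -0.215], TCP at [0.273, 0.562, 0.239] pointing down, gripper open.
Joint ranges: [-3.01, 3.01], [-0.46, 2.08], [-1.47, 1.51], [0.13, 2.56], [-1, 4.14], [0.04, 2.09], [-2.66, 2.66]. Speed limits (rad/s): [2.57, 2.57, 3.14, 3.14, 3.14, 3.14, 3.14].

## Interface

Orientations are given as a unit quaternion [x, y, z, w].
In Python, from plant import r, cams gives the robot as it stands.
- The arm moves only by the shell command python3 -m pendant 'ROWS' [FORCE]. ROWS is JSON, a list of rows, each a list of 3 entries, a list of its own where there are three numbers: the closure, from -1 (fully open) to 1 (shut), then the shift along the tool's x, y, z in mm, then the turn, a rotation vector about the tool's x, y, z in degrees. A call has 1 to 8 rows; each row shifts and turns the commanded pose from where the row before left it, along the tool's axes as they then stand; what a row does not reach is not made up. A row lasts 1/8 s, in which the tool goes at most 62.5 mm and 10.7 degrees, less where a joint would pass 70% of its speed; a pose out of reach is approached as far as the arm can. A call with a gripper value outside its range is refused whole. The fingers move at their own pace and stop on an object; FORCE is the grip in N (left out, the last holds). Time passes only in rows, so rows that do not move let the fingers close. It gives the time, the measured TCP pose, the force, the opening and the grip force at its end, in the units of the state.
- r.get_state(): the state, without advancing time (a new reading comes with each control period).
- cams.snapshot(name): name is "scene" or "top" or "wrist"; returns a dict with "img" (420x560x3 uint8, red, green, blue), "camera_matrix" (3x3 intrinsics, pixels), "camera_from_world" (4x4, takes a point from world to camera coordinates); the wrist camera has in their place "tool_from_camera" (4x4, takes a point from camera to tool coordinates, whose origin is the TCP and whose axes are the flange's). Camera axes: x right, y up, looking along -z (the intrinsics and any distortion apply to the point x, -y, -z); pixel columns grow to the right and rows downward; lengths in m; the calibration is good to about 2 mm. A picture is of the moment at which its call begins: read the wrist's pose just before it. There is no depth.
- r.finish_job(): hands the job in; it is judged then, once.
The state is a dict: "clock": time; "q": joint angles; "qd": joint speeds; "joint_torque": joint torques, N m; "tool_pos": TCP position; "eef_rot": TCP orientation; "contact_force": force on the tool from outside, world axes, zero at the start; "moment": the same for the moment, N m; "opening": opening from 0.0 (shut) to 1.0 (fully open); "finger_force": force on a finger pad.
Only numpy, scipy, OpenCV 4.12 (cv2) and the standard library are available. Lean on these libraries where they do the work, as an engineer would, in place of code of your own. Each camera call takes 0.05 s, during which the arm holds its last target. There are 200 camera calls.

## Task

The funnel on the swivel stand is locked in its middle position. Pull the arm's spring index ring up, swing the arm round to the next notch on the side where the open beaker stands, and release the ring so that it drops fully home in that notch, with the funnel's outlet above the beaker. Work gently: do not force the ring against its top stop or the key against the notches, and leave the beaker, the capped bottle, the timer and the tape roll where they stand.

Things in the scene. Friction and masses are not known exactly. Their poses are not given: they have to be found in the camera images.
- stand: Fixed grey swivel stand: round foot 110 mm across, upright post, steel index plate on top. Origin on the worktop on the post's vertical axis; its x axis points along the arm's middle position.
- rim (a point): Centre of the index plate's flat rim (74 mm across, 126 mm above the worktop), on the axis. The rim has three notches for the ring's key, each 8 mm wide: one at angle 0 (the stand's x axis), one to the left (+) and one to the right (-). The outer two sit in slotted plates set by hand: each lies somewhere between 40 and 60 degrees from the middle, unmeasured; find it by feel.
- swivel (a joint): Angle of the arm, with ring and funnel, about the stand's axis, rad: 0 in the middle notch, positive counter-clockwise seen from above (to the stand's +y). Range -1.3 to 1.3. With the key out it turns easily (0.04 N m) and stays where it is left. In a notch it has about 2 degrees (0.033 rad) of play either way.
- pull_ring (a joint): Lift of the index ring above home, m: 0 fully home with the key in a notch, 0.006 key riding on the flat rim, over 0.006 key clear, 0.011 against the top stop. Spring and weight pull it down with 8 N at home, 13 N at the top stop, so let loose over a notch it drops in by itself; let loose between notches it rests on the rim and can still be turned.
- ring_top (a point): Centre of the top of the index ring's grip, on the axis, 159 mm above the worktop when home (rises with the ring). The point's x axis points along the arm to the funnel. The steel grip reaches 26 mm down from here and has two upright flats 40 mm apart, facing +y and -y, each 34 mm long: pinch these from above. It is 50 mm long in x. Below it: a flange 68 mm across, 5 mm thick, then the rim.
- top_stop: Round cap, 32 mm across, 6 mm thick, above the ring on the axis: underside 11 mm, top 17 mm above the top of the ring's grip when home. It ends the ring's upward travel and should not be loaded with more than 25 N. Origin on the stand's axis at worktop level.
- index_key: Key under the ring's flange, on the arm's side: 6 mm wide, 9 mm long, 30.5 mm from the axis, reaching 6 mm below the rim's top when home. It should not be pressed on rim or notch walls with more than 25 N. Origin on the axis, at worktop level when home; x along the arm.
- funnel_tip (a point): Centre of the funnel's outlet, 125 mm from the axis, 105 mm above the worktop. The white funnel (69 mm across, 75 mm high, mouth 180 mm above the worktop) is fixed to the arm's end.
- beaker: Open glass beaker, 69 mm across, 90 mm high, loose on the worktop under the left or the right outer position of the funnel. Origin at the centre of its underside.
- capped_bottle: Small white capped bottle, 44 mm across, 91 mm high, loose on the worktop under the other outer position. Origin at the centre of its underside. A bystander.
- timer: Bench timer, 66 x 62 x 19 mm, lying on the worktop. A bystander.
- tape_roll: Roll of paper tape, 69 mm across, 19 mm high, lying near the worktop's front edge, to the right of the stand. A bystander.
Mind the look-alikes: they are no part of the job. Of the things that look like the beaker, take the one that is farthest to the robot's left at the start.

How it is judged:
By the outcome, as a careful person would: the job done as asked, in the order asked, and still so for the second after the job is handed in, with the robot touching nothing.
It also fails if it takes over 48 s, if anything falls off the work surface, if the arm or the gripper's body presses on something with over 40 N, if the wrist force passes 120 N, or if a joint passes its speed limit or range.

## Working session

There is one attempt and no reset: what is moved stays moved. The work goes in short steps, Python scripts to look and compute and a shell command to move; the robot and the scene stay as the last step left them, time stands still between calls to the robot, and variables do not carry over. Pictures are saved under pics/ and viewed, at most 10 in all, crops included, and the job is handed in when it is done.

```bash
mkdir -p pics; ls
python3 - <<'E'
from plant import r,cams
import cv2,numpy as np,pickle
s=r.get_state();print({k:np.round(v,3) for k,v in s.items()})
d={n:cams.snapshot(n) for n in("scene","top")}
pickle.dump(d,open("d0.pkl","wb"))
for n in d: cv2.imwrite(f"pics/{n}0.png",d[n]["img"][:,:,::-1]); print(n,d[n]["camera_matrix"],d[n]["camera_from_world"],d[n].keys())
E
```

```text
pics
{'clock': np.float64(0.0), 'q': array([-1.085,  0.69 , -0.195,  1.566,  0.157,  0.902, -0.215]), 'qd': array([-0.001, -0.   ,  0.001,  0.   , -0.001, -0.   ,  0.001]), 'joint_torque': array([ 0.0000e+00, -5.2755e+01, -1.2670e+00, -1.5342e+01, -5.3000e-02,
        6.0000e-03,  0.0000e+00]), 'tool_pos': array([0.273, 0.562, 0.238]), 'eef_rot': array([ 0.224,  0.975, -0.001, -0.   ]), 'contact_force': array([-0.052, -0.321, -0.06 ]), 'moment': array([-0.015,  0.034, -0.061]), 'finger_force': np.float64(0.0), 'opening': np.float64(0.999)}
scene [[381.90622389   0.         282.0148294 ]
 [  0.         381.90622389 209.41960063]
 [  0.           0.           1.        ]] [[ 0.51325651 -0.85822911 -0.00324744 -0.50394314]
 [ 0.34334861  0.20186588  0.91725781 -0.25585634]
 [-0.78656181 -0.47190355  0.39828075 -0.58132353]
 [ 0.          0.          0.          1.        ]] dict_keys(['img', 'camera_matrix', 'camera_from_world'])
top [[483.91098092   0.         280.50958238]
 [  0.         483.91098092 210.75661691]
 [  0.           0.           1.        ]] [[-0.00606033 -0.99994635 -0.00840112 -0.25327332]
 [ 0.99739607 -0.00664821  0.07181137 -0.56875395]
 [-0.07186337 -0.00794404  0.99738285 -1.2917258 ]
 [ 0.          0.          0.          1.        ]] dict_keys(['img', 'camera_matrix', 'camera_from_world'])
```

View pics/scene0.png

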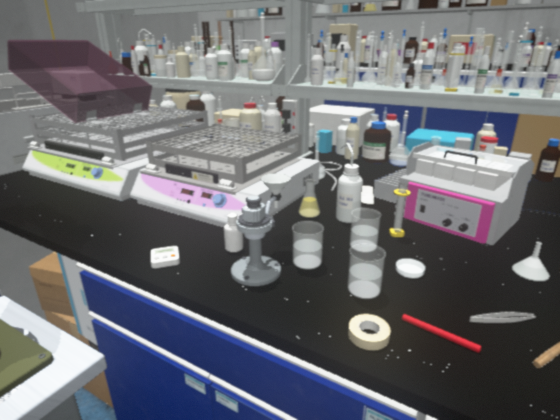

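View pics/top0.png

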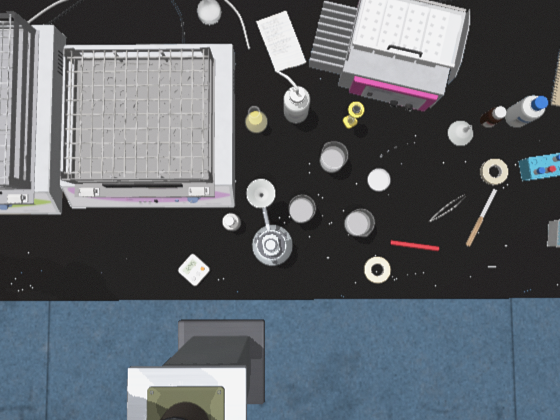

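The scene view shows the stand at about (256,240) with the funnel pointing away. In the top view the stand is near (271,245), the funnel mouth at (261,194) and the bottle at (231,222). The target beaker is at (301,209), on the stand's right (negative) side.

```bash
cat > h.py <<'E'
import numpy as np,cv2
def ray(d,u,v,z,M=None):
    K=d["camera_matrix"];p=np.linalg.solve(K,[u,v,1]);p=np.array([p[0],-p[1],-p[2]])
    T=d["camera_from_world"];R=T[:3,:3];c=-R.T@T[:3,3];w=R.T@p
    return c+w*(z-c[2])/w[2]
def proj(d,P):
    T=d["camera_from_world"];p=T[:3,:3]@P+T[:3,3];q=d["camera_matrix"]@[p[0],-p[1],-p[2]];return q[:2]/q[2]
E
python3 - <<'E'
import pickle,cv2,numpy as np
from h import *
d=pickle.load(open("d0.pkl","rb"));t=d["top"]
for n,u,v,z in[("cap",271,245,.176),("fun",261,194,.18),("beak",301,209,.09),("bot",231,222,.091)]:print(n,ray(t,u,v,z))
a=t["img"][175:275,215:325,::-1];b=d["scene"]["img"][165:295,210:340,::-1]
a=cv2.resize(a,(440,400),interpolation=cv2.INTER_CUBIC);b=cv2.resize(b,(400,400),interpolation=cv2.INTER_CUBIC)
cv2.imwrite("pics/crop0.png",np.hstack([a,b])[:, :800])
E
```

```text
cap [ 0.47452141 -0.2350721   0.176     ]
fun [ 0.59590795 -0.2119098   0.18      ]
beak [ 0.56620634 -0.30999119  0.09      ]
bot [ 0.5339702  -0.13058878  0.091     ]
```

View pics/crop0.png

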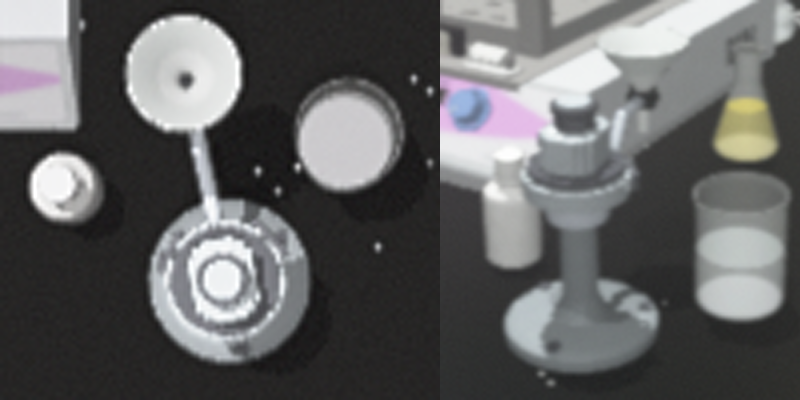

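The crop shows the cap centre at about (270.5,244.8) and the funnel mouth at about (261,193). The beaker rim is at about (302,208.5), and the grip sits under the cap. Next I'll refine these by mask.

Run:
```python
import pickle,cv2,numpy as np
from h import *
d=pickle.load(open("d0.pkl","rb"));t=d["top"];im=t["img"]
def fit(x0,y0,x1,y1,lo):
    g=im[y0:y1,x0:x1].min(2);m=(g>lo).astype(np.uint8)
    cs,_=cv2.findContours(m,cv2.RETR_EXTERNAL,cv2.CHAIN_APPROX_NONE)
    c=max(cs,key=cv2.contourArea);(x,y),rr=cv2.minEnclosingCircle(c);e=cv2.fitEllipse(c)
    return x+x0,y+y0,rr,e[0][0]+x0,e[0][1]+y0,e[1]
f=fit(240,170,285,207,110);print("fun",f)
foot=fit(245,222,300,270,70);print("foot",foot)
bk=fit(285,190,325,228,60);print("beak",bk)
cap=ray(t,270.5,244.75,.176);print("cap",cap)
F=ray(t,f[3],f[4],.18);print(F)
print("foot",ray(t,foot[3],foot[4],.005)); print("beak rim guess",ray(t,302,208.5,.09))
v=F-cap;print(np.hypot(*v[:2]),np.degrees(np.arctan2(v[1],v[0])))
s=d["scene"]
# scene: cap top centre approx from crop (573,100)/400*130
u,vv=210+(573-440)*130/400,165+100*130/400
print("scene cap",ray(s,u,vv,.176),"proj",proj(s,cap),(u,vv))
```

```text
fun (260.3091449737549, 192.89960289001465, 14.735483169555664, 260.3642826080322, 192.81702995300293, (28.009994506835938, 28.47946548461914))
foot (271.55882263183594, 243.14705848693848, 22.140928268432617, 271.6243667602539, 244.45201110839844, (39.458778381347656, 41.39067840576172))
beak (300.5, 208.0, 14.840922355651855, 301.53308486938477, 208.3292465209961, (26.5904541015625, 28.296586990356445))
cap [ 0.47512046 -0.23388798  0.176     ]
[ 0.59875285 -0.2104028   0.18      ]
foot [ 0.47624048 -0.23199324  0.005     ]
beak rim guess [ 0.56747428 -0.31256499  0.09      ]
0.12584324454839804 10.75574263759592
scene cap [ 0.48185766 -0.23106652  0.176     ] proj [252.46751345 198.81933547] (253.225, 197.5)
```

```bash
python3 -m pendant '[[-1,[-39,-38,0],[0,0,0]],[-1,[-39,-38,0],[0,0,0]],[-1,[-39,-38,0],[0,0,0]],[-1,[-39,-38,0],[0,0,0]],[-1,[-39,-38,0],[0,0,0]],[-1,[-39,-38,0],[0,0,0]],[-1,[-39,-38,0],[0,0,0]],[-1,[-39,-38,0],[0,0,0]]]' 30
cat >> h.py <<'E'
from scipy.spatial.transform import Rotation as Ro
def go(st,p,yaw):  # shift in tool mm, turn about z in deg
    R=Ro.from_quat(st["eef_rot"]);a=R.as_matrix()
    cur=np.degrees(np.arctan2(a[1,0],a[0,0]));t=Ro.from_euler("z",yaw,degrees=True)*Ro.from_euler("x",180,degrees=True)
    return R.inv().apply(np.array(p)-st["tool_pos"])*1000,(R.inv()*t).as_rotvec(degrees=True),cur
E
python3 -c "
from h import *;from plant import r
print(go(r.get_state(),[.476,-.233,.2],190.7))"
```

```text
clock: 1.1
tool_pos: [0.4212, 0.1509, 0.2386]
eef_rot: [0.224, 0.975, -0.0, -0.0]
contact_force: [0.5, -0.3, 0.3]
opening: 0.999
finger_force: 0.0
(array([-216.85151   , -321.46540178,   38.61735233]), array([-3.31552953e-03, -5.41942168e-03, -3.65718222e+01]), np.float64(154.1281775919093))
```

```bash
python3 -m pendant '[[-1,[-31,-46,0],[0,0,0]],[-1,[-31,-46,0],[0,0,0]],[-1,[-31,-46,0],[0,0,0]],[-1,[-31,-46,0],[0,0,0]],[-1,[-31,-46,0],[0,0,0]],[-1,[-31,-46,0],[0,0,0]],[-1,[-31,-46,0],[0,0,0]]]'
python3 -m pendant '[[-1,[0,0,0],[0,0,-9.1]],[-1,[0,0,0],[0,0,-9.1]],[-1,[0,0,0],[0,0,-9.2]],[-1,[0,0,0],[0,0,-9.2]],[-1,[0,0,0],[0,0,0]]]'
python3 - <<'E'
from h import *;from plant import r,cams
import pickle
s=r.get_state();w=cams.snapshot("wrist");pickle.dump((s,w),open("w1.pkl","wb"))
cv2.imwrite("pics/w1.png",w["img"][:,:,::-1])
print(go(s,[.476,-.233,.2],190.7));T=w["tool_from_camera"];print(T)
W=np.eye(4);W[:3,:3]=Ro.from_quat(s["eef_rot"]).as_matrix();W[:3,3]=s["tool_pos"]
w["camera_from_world"]=np.linalg.inv(W@T)
for P in([.476,-.233,.176],[.476,-.233,.159]):print(proj(w,P))
E
```

```text
clock: 1.98
tool_pos: [0.4754, -0.2336, 0.2385]
eef_rot: [0.224, 0.975, 0.0, -0.0]
contact_force: [1.4, 0.4, 0.7]
opening: 1.001
finger_force: 0.0
clock: 2.6
tool_pos: [0.4752, -0.2319, 0.2383]
eef_rot: [-0.092, 0.996, 0.0, -0.0]
contact_force: [-0.0, 0.5, -0.3]
opening: 0.997
finger_force: 0.0
(array([-0.61795478, -1.31376149, 38.33722693]), array([ 0.05454167, -0.02291267, -0.09474678]), np.float64(-169.3947358630653))
[[-3.21980304e-04  9.49529883e-01  3.13676420e-01  8.16229747e-02]
 [ 9.99999875e-01  1.85757410e-04  4.64166391e-04 -6.73470710e-04]
 [ 3.82472140e-04  3.13676531e-01 -9.49529825e-01 -1.45607004e-01]
 [ 0.00000000e+00  0.00000000e+00  0.00000000e+00  1.00000000e+00]]
[273.63495316 226.59024238]
[273.6787787  217.63327762]
```

View pics/w1.png

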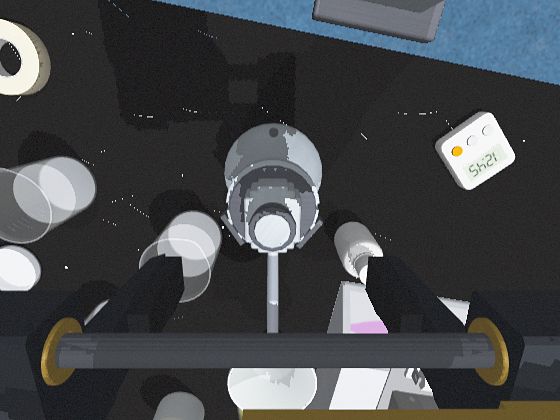

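The wrist view shows the cap centre at (271,231) and the arm running straight down to (273,330). The beaker is on the image left and the bottle on the right. The outer notch plates show at about (233,233) and (313,235).

Run:
```python
from h import *
import pickle
s,w=pickle.load(open("w1.pkl","rb"))
W=np.eye(4);W[:3,:3]=Ro.from_quat(s["eef_rot"]).as_matrix();W[:3,3]=s["tool_pos"]
w["camera_from_world"]=np.linalg.inv(W@w["tool_from_camera"])
g=w["img"].min(2)
m=(g[205:260,240:305]>185).astype(np.uint8);cs,_=cv2.findContours(m,0,1);c=max(cs,key=cv2.contourArea);e=cv2.fitEllipse(c);print(e)
C=ray(w,e[0][0]+240,e[0][1]+205,.176);print("axis",C)
for v in(265,280,300,320):
    row=g[v,255:295];i=np.where(row>100)[0]+255;print(v,i.min(),i.max())
    P=ray(w,i.mean(),v,.14);print(P,np.degrees(np.arctan2(*(P-C)[1::-1])))
for u,v in((233,233),(313,235)):
    P=ray(w,u,v,.126);print(np.degrees(np.arctan2(*(P-C)[1::-1]))-10.7,np.hypot(*(P-C)[:2]))
cv2.imwrite("pics/w1c.png",cv2.resize(w["img"][165:285,200:345,::-1],(725,600),interpolation=cv2.INTER_CUBIC))
```

```text
((31.969022750854492, 25.676254272460938), (31.861202239990234, 34.374629974365234), 91.17922973632812)
axis [ 0.47902028 -0.23354626  0.176     ]
265 268 277
[ 0.52234969 -0.22535716  0.14      ] 10.702456986462682
280 267 277
[ 0.53569241 -0.22329851  0.14      ] 10.24976619182217
300 267 277
[ 0.55404045 -0.21991235  0.14      ] 10.300321559440784
320 267 277
[ 0.5731814  -0.21637986  0.14      ] 10.332055596585933
-55.08342294905462 0.039150563792745306
53.625240687582604 0.04099660184773053
```

View pics/w1c.png

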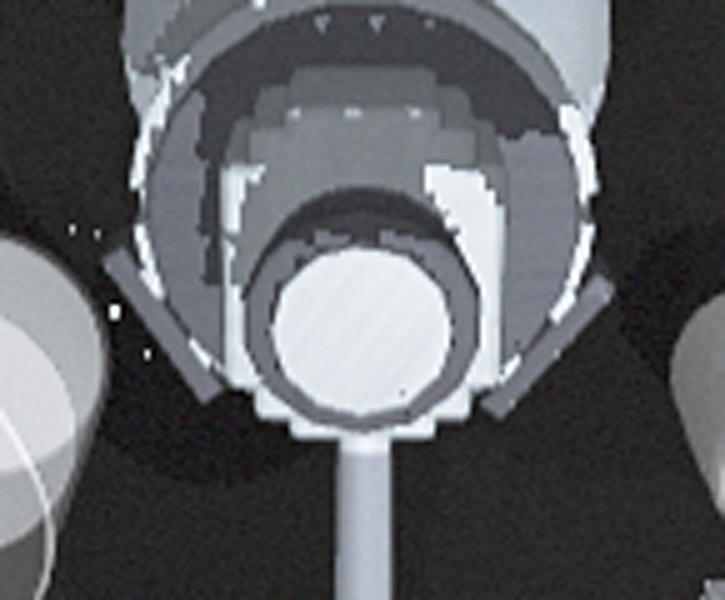

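```bash
python3 -m pendant '[[-1,[-1.5,-2,40],[0,0,0]],[-1,[0,0,30],[0,0,0]],[-1,[0,0,20],[0,0,0]],[-1,[0,0,10],[0,0,0]],[-1,[0,0,0],[0,0,0]],[-1,[0,0,0],[0,0,0]]]'
python3 -c "
from h import *;from plant import r
s=r.get_state();print(s['contact_force'],s['moment'],go(s,[.477,-.2335,.138],190.6))"
```

```text
clock: 3.4
tool_pos: [0.4779, -0.2337, 0.1394]
eef_rot: [-0.093, 0.996, -0.0, 0.001]
contact_force: [0.2, 0.7, 0.4]
opening: 0.998
finger_force: 0.0
[0.18420893 0.65115024 0.36488341] [0.0896345  0.01990405 0.01228176] (array([0.89419002, 0.32595812, 1.42876971]), array([-0.04326409,  0.07319728,  0.07804549]), np.float64(-169.3219268410642))
```

```bash
python3 -m pendant '[[0.3,[0,0,0],[0,0,0]],[0.3,[0,0,0],[0,0,0]],[0.3,[0,0,0],[0,0,0]],[0.3,[0,0,0],[0,0,0]],[0.3,[0,0,0],[0,0,0]],[0.3,[0,0,0],[0,0,0]]]' 12
python3 -c "
from h import *;from plant import r
s=r.get_state();print(s['contact_force'],s['moment'],s['opening']*88,go(s,[.477,-.2335,.138],190.6))"
```

```text
clock: 4.15
tool_pos: [0.4773, -0.2332, 0.1387]
eef_rot: [-0.094, 0.996, 0.0, -0.0]
contact_force: [-1.0, 1.7, 0.2]
opening: 0.454
finger_force: 12.0
[-0.95573639  1.66938857  0.23091935] [0.1450183  0.10126959 0.04108039] 39.91145836603476 (array([ 0.3224518 , -0.24525404,  0.68812921]), array([ 0.02365031, -0.00505049,  0.13202224]), np.float64(-169.26797672388184))
```

```bash
python3 -m pendant '[[0.3,[0,0,0],[0,0,0]],[0.3,[0,0,0],[0,0,0]],[0.3,[0,0,-2],[0,0,0]],[0.3,[0,0,-2],[0,0,0]],[0.3,[0,0,-2],[0,0,0]],[0.3,[0,0,-2],[0,0,0]],[0.3,[0,0,0],[0,0,0]],[0.3,[0,0,0],[0,0,0]]]' 40
python3 -c "
from h import *;from plant import r
s=r.get_state();print(s['contact_force'],s['moment'],s['opening']*88,go(s,[.477,-.2335,.138],190.6))"
```

```text
clock: 5.15
tool_pos: [0.4772, -0.2333, 0.1466]
eef_rot: [-0.093, 0.996, 0.0, -0.0]
contact_force: [2.0, 2.2, -11.0]
opening: 0.455
finger_force: 40.0
[  2.0201411    2.2306434  -11.02108361] [ 0.38797194 -0.36507102 -0.00960905] 40.006264138560155 (array([ 0.2612407 , -0.20716035,  8.56705112]), array([ 0.02946549, -0.00805106,  0.12357709]), np.float64(-169.27642084803196))
```

```bash
python3 -m pendant '[[0.3,[0,0,-0.5],[0,0,2]],[0.3,[0,0,0],[0,0,3]],[0.3,[0,0,0],[0,0,3]],[0.3,[0,0,0],[0,0,0]]]'
python3 -c "
from h import *;from plant import r
s=r.get_state();print(s['contact_force'],s['moment'],s['opening']*88,go(s,[.477,-.2335,.138],190.6))"
```

```text
clock: 5.65
tool_pos: [0.4772, -0.2331, 0.1472]
eef_rot: [-0.023, 1.0, 0.0, -0.0]
contact_force: [1.5, 3.3, -12.0]
opening: 0.45
finger_force: 40.0
[  1.54930517   3.25571865 -11.9814994 ] [ 0.72146315 -0.36992195 -0.05162715] 39.59222631744949 (array([ 0.21842387, -0.38282993,  9.15204633]), array([ 0.02130309, -0.02188362, -7.92683202]), np.float64(-177.32682820159204))
```

```bash
python3 -m pendant '[[0.3,[0,0,0],[0,0,4]],[0.3,[0,0,0],[0,0,4]],[0.3,[0,0,0],[0,0,4]],[0.3,[0,0,0],[0,0,4]],[0.3,[0,0,0],[0,0,4]],[0.3,[0,0,0],[0,0,4]],[0.3,[0,0,0],[0,0,4]],[0.3,[0,0,0],[0,0,0]]]'
python3 -c "
from h import *;from plant import r
s=r.get_state();print(s['contact_force'],s['moment'],s['opening']*88,go(s,[.477,-.2335,.138],190.6))"
```

```text
clock: 6.65
tool_pos: [0.4774, -0.2325, 0.1472]
eef_rot: [0.218, 0.976, 0.0, -0.0]
contact_force: [0.5, 5.0, -11.4]
opening: 0.448
finger_force: 40.0
[  0.53018122   5.02631111 -11.41763681] [ 0.98368771 -0.33077172  0.01369602] 39.408614578391685 (array([-0.09194024, -1.0719567 ,  9.1604686 ]), array([ 5.87194083e-02, -2.92404500e-02, -3.57952022e+01]), np.float64(154.80481211812784))
```

```bash
python3 -m pendant '[[0.3,[0,0,1],[0,0,0]],[0.3,[0,0,1],[0,0,0]],[0.06,[0,0,0],[0,0,0]],[0.06,[0,0,0],[0,0,0]],[0.06,[0,0,0],[0,0,0]]]'
cat > st.py <<'E'
from h import *;from plant import r
s=r.get_state();g=go(s,[.477,-.2335,.138],190.6);print("F",s['contact_force'].round(1),"M",s['moment'].round(2),"open",round(s['opening']*88,1),"yaw",round(-g[1][2],1),"z",s['tool_pos'][2].round(4))
E
python3 st.py
```

```text
clock: 7.28
tool_pos: [0.4777, -0.2335, 0.1459]
eef_rot: [0.219, 0.976, -0.0, 0.001]
contact_force: [-0.2, 4.4, 2.4]
opening: 0.471
finger_force: 2.0
F [-0.2  4.4  2.4] M [0.98 0.08 0.01] open 41.5 yaw 35.9 z 0.1459
```

```bash
python3 -m pendant '[[0.06,[0,0.7,0],[0,0,0]],[0.06,[0,0,0],[0,0,1]],[0.06,[0,0,0],[0,0,1]],[0.06,[0,0,0],[0,0,1]],[0.06,[0,0,0],[0,0,0]]]'; python3 st.py
```

```text
clock: 7.9
tool_pos: [0.4777, -0.233, 0.1452]
eef_rot: [0.244, 0.97, -0.0, 0.0]
contact_force: [0.3, 1.6, 1.6]
opening: 0.469
finger_force: 1.1
F [0.3 1.6 1.6] M [ 0.53 -0.03  0.05] open 41.3 yaw 38.9 z 0.1452
```

```bash
python3 -m pendant '[[0.06,[0,0,0],[0,0,1]],[0.06,[0,0,0],[0,0,1]],[0.06,[0,0,0],[0,0,1]],[0.06,[0,0,0],[0,0,0]]]'; python3 st.py
```

```text
clock: 8.4
tool_pos: [0.4775, -0.2325, 0.1451]
eef_rot: [0.269, 0.963, 0.0, -0.0]
contact_force: [-0.5, 3.8, 0.8]
opening: 0.471
finger_force: 4.1
F [-0.5  3.8  0.8] M [0.85 0.09 0.21] open 41.4 yaw 41.9 z 0.1451
```

```bash
python3 -m pendant '[[0.06,[0,0.5,0],[0,0,1]],[0.06,[0,0,0],[0,0,1]],[0.06,[0,0,0],[0,0,0]]]'; python3 st.py
```

```text
clock: 8.78
tool_pos: [0.4776, -0.2324, 0.1451]
eef_rot: [0.287, 0.958, -0.0, -0.0]
contact_force: [-0.4, 3.8, 0.4]
opening: 0.47
finger_force: 3.8
F [-0.4  3.8  0.4] M [0.76 0.27 0.16] open 41.3 yaw 43.9 z 0.1451
```

```bash
python3 -m pendant '[[0.06,[0,0,0],[0,0,1]],[0.06,[0,0,0],[0,0,1]],[0.06,[0,0,0],[0,0,0]]]'; python3 st.py
```

```text
clock: 9.15
tool_pos: [0.4776, -0.2324, 0.1451]
eef_rot: [0.303, 0.953, -0.0, -0.0]
contact_force: [-1.8, 3.9, 0.2]
opening: 0.472
finger_force: 3.6
F [-1.8  3.9  0.2] M [0.76 0.36 0.13] open 41.5 yaw 45.9 z 0.1451
```

```bash
python3 -m pendant '[[0.06,[0,0,0],[0,0,1]],[0.06,[0,0,0],[0,0,1]],[0.06,[0,0,0],[0,0,0]]]'; python3 st.py
```

```text
clock: 9.52
tool_pos: [0.4776, -0.2324, 0.1451]
eef_rot: [0.32, 0.947, -0.0, -0.0]
contact_force: [-3.1, 4.2, 0.1]
opening: 0.468
finger_force: 3.9
F [-3.1  4.2  0.1] M [0.73 0.42 0.1 ] open 41.2 yaw 47.9 z 0.1451
```

```bash
python3 -m pendant '[[0.06,[0,0,0],[0,0,1]],[0.06,[0,0,0],[0,0,1]],[0.06,[0,0,0],[0,0,0]]]'; python3 st.py
```

```text
clock: 9.9
tool_pos: [0.4777, -0.2324, 0.1451]
eef_rot: [0.336, 0.942, 0.0, -0.0]
contact_force: [-2.5, 4.4, -0.9]
opening: 0.468
finger_force: 4.1
F [-2.5  4.4 -0.9] M [0.8  0.51 0.13] open 41.2 yaw 49.9 z 0.1451
```

```bash
python3 -m pendant '[[0.06,[0,0,0],[0,0,1]],[0.06,[0,0,0],[0,0,1]],[0.06,[0,0,0],[0,0,0]]]'; python3 st.py
```

```text
clock: 10.28
tool_pos: [0.4777, -0.2324, 0.1451]
eef_rot: [0.353, 0.936, 0.0, -0.0]
contact_force: [-2.2, 3.3, -0.3]
opening: 0.473
finger_force: 4.1
F [-2.2  3.3 -0.3] M [0.79 0.54 0.06] open 41.6 yaw 51.9 z 0.1451
```

```bash
python3 -m pendant '[[0.06,[0,0,0],[0,0,1]],[0.06,[0,0,0],[0,0,1]],[0.06,[0,0,0],[0,0,0]]]'; python3 st.py
python3 - <<'E'
import cv2;from plant import cams
w=cams.snapshot("wrist")["img"][150:420,120:440,::-1];cv2.imwrite("pics/w2.png",cv2.resize(w,(640,540)))
E
```

```text
clock: 10.65
tool_pos: [0.4777, -0.2323, 0.1451]
eef_rot: [0.369, 0.929, 0.0, -0.0]
contact_force: [-2.7, 3.5, -1.3]
opening: 0.466
finger_force: 4.1
F [-2.7  3.5 -1.3] M [0.9  0.61 0.12] open 41.0 yaw 53.9 z 0.1451
```

View pics/w2.png

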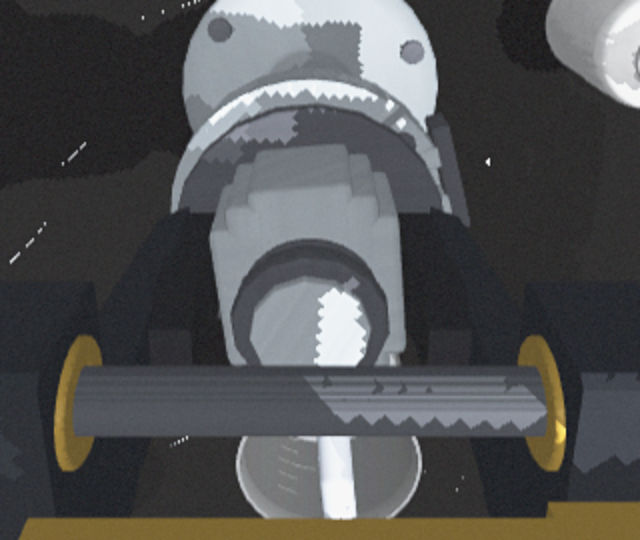

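The wrist view shows the grip between the pads, lagging the tool by a few degrees. The arm, at about (335,480) in the crop, is over the beaker at (325,475). I'll carry on feeling for the notch.

```bash
python3 -m pendant '[[0.06,[0,0,0],[0,0,1]],[0.06,[0,0,0],[0,0,1]],[0.06,[0,0,0],[0,0,0]]]'; python3 st.py
```

```text
clock: 11.08
tool_pos: [0.4778, -0.2323, 0.1451]
eef_rot: [0.385, 0.923, 0.0, -0.0]
contact_force: [-2.6, 4.6, -1.7]
opening: 0.467
finger_force: 4.5
F [-2.6  4.6 -1.7] M [0.83 0.49 0.12] open 41.1 yaw 55.9 z 0.1451
```

```bash
python3 -m pendant '[[0.06,[0,0,0],[0,0,1]],[0.06,[0,0,0],[0,0,0]]]'; python3 st.py
```

```text
clock: 11.32
tool_pos: [0.4778, -0.2323, 0.145]
eef_rot: [0.393, 0.92, 0.0, -0.0]
contact_force: [-2.2, 5.2, -2.2]
opening: 0.47
finger_force: 4.1
F [-2.2  5.2 -2.2] M [0.88 0.51 0.11] open 41.3 yaw 56.9 z 0.145
```

```bash
python3 -m pendant '[[0.06,[0,0,0],[0,0,1]],[0.06,[0,0,0],[0,0,0]]]'; python3 st.py
```

```text
clock: 11.58
tool_pos: [0.4778, -0.2323, 0.1451]
eef_rot: [0.401, 0.916, 0.0, -0.0]
contact_force: [-2.3, 5.1, -2.8]
opening: 0.474
finger_force: 4.1
F [-2.3  5.1 -2.8] M [0.89 0.51 0.1 ] open 41.7 yaw 57.9 z 0.1451
```

```bash
python3 -m pendant '[[0.06,[0,0,0],[0,0,1]],[0.06,[0,0,0],[0,0,0]]]'; python3 st.py
```

```text
clock: 11.82
tool_pos: [0.4778, -0.2323, 0.145]
eef_rot: [0.409, 0.913, 0.0, -0.0]
contact_force: [-2.8, 4.1, -3.3]
opening: 0.471
finger_force: 3.9
F [-2.8  4.1 -3.3] M [0.87 0.49 0.1 ] open 41.4 yaw 58.9 z 0.145
```

```bash
python3 -m pendant '[[0.06,[0,0,0],[0,0,1]],[0.06,[0,0,0],[0,0,0]]]'; python3 st.py
```

```text
clock: 12.08
tool_pos: [0.478, -0.2326, 0.1451]
eef_rot: [0.417, 0.909, 0.0, 0.0]
contact_force: [-1.5, 3.6, -3.4]
opening: 0.47
finger_force: 3.5
F [-1.5  3.6 -3.4] M [0.74 0.39 0.11] open 41.3 yaw 59.9 z 0.1451
```

```bash
python3 -m pendant '[[0.06,[0,0,0],[0,0,1]],[0.06,[0,0,0],[0,0,0]]]'; python3 st.py
```

```text
clock: 12.32
tool_pos: [0.4795, -0.234, 0.1459]
eef_rot: [0.425, 0.905, -0.0, 0.002]
contact_force: [-0.2, -0.3, -0.5]
opening: 0.467
finger_force: 0.2
F [-0.2 -0.3 -0.5] M [ 0.03 -0.03  0.02] open 41.1 yaw 61.0 z 0.1459
```

All contact force vanished at tool yaw 61, so the ring has probably dropped. I'll open the gripper, rise clear and look.

```bash
python3 -m pendant '[[-1,[0,0,0],[0,0,0]],[-1,[0,0,0],[0,0,0]],[-1,[0,0,0],[0,0,0]],[-1,[0,0,0],[0,0,0]],[-1,[0,0,-30],[0,0,0]],[-1,[0,0,-40],[0,0,0]],[-1,[0,0,-25],[0,0,0]],[-1,[0,0,0],[0,0,0]]]'
python3 - <<'E'
import pickle;from h import *;from plant import r,cams
s=r.get_state();w=cams.snapshot("wrist");c=cams.snapshot("scene");pickle.dump((s,w,c),open("w3.pkl","wb"))
a=cv2.resize(w["img"][130:400,130:430,::-1],(400,360));b=cv2.resize(c["img"][165:295,210:340,::-1],(400,400),interpolation=cv2.INTER_CUBIC)[:360]
cv2.imwrite("pics/w3.png",np.hstack([a,b]))
E
```

```text
clock: 13.32
tool_pos: [0.479, -0.2329, 0.2418]
eef_rot: [0.425, 0.905, 0.0, 0.002]
contact_force: [0.4, -0.3, -0.4]
opening: 0.996
finger_force: 0.0
```

View pics/w3.png

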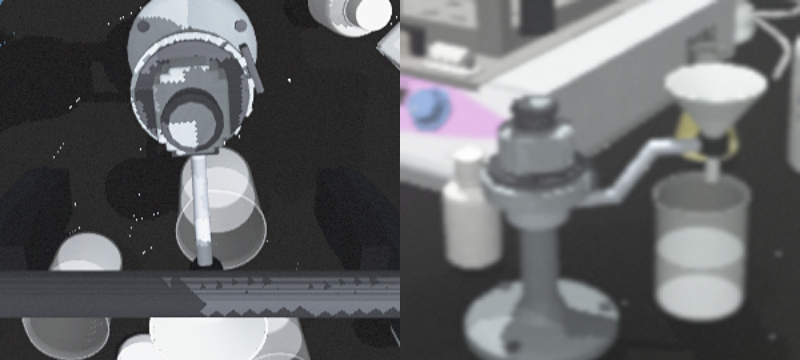

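The wrist crop shows the arm lying over the beaker. The scene crop shows the outlet at about (712,170), above the beaker mouth at (702,195). Next I'll compare the ring's height against the start picture.

Run:
```python
import pickle;from h import *
a=pickle.load(open("d0.pkl","rb"))["scene"]["img"];s,w,c=pickle.load(open("w3.pkl","rb"))
f=lambda i:cv2.resize(i[190:240,228:278,::-1],(400,400),interpolation=cv2.INTER_NEAREST)
cv2.imwrite("pics/cmp.png",np.hstack([f(a),f(c["img"])]))
W=np.eye(4);W[:3,:3]=Ro.from_quat(s["eef_rot"]).as_matrix();W[:3,3]=s["tool_pos"]
w["camera_from_world"]=np.linalg.inv(W@w["tool_from_camera"])
# arm direction, wrist px from crop*0.75+130
q=[ray(w,130+x*.75,130+y*.75,z) for x,y,z in((200,165,.14),(204,240,.14))]
for p in q:
  d=p-np.array([.4775,-.2335,0]);print(np.degrees(np.arctan2(d[1],d[0]))-10.6)
```

```text
-52.91196225333102
-55.67968705887372
```

View pics/cmp.png

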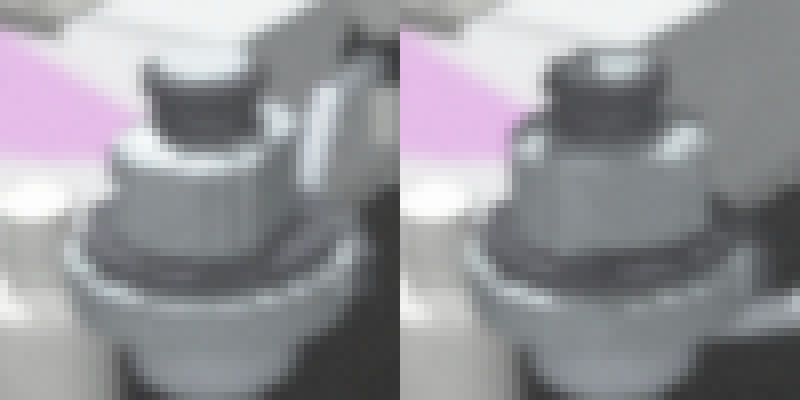

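The ring sits at the same height in both pictures: grip bottom at about row 250, and flange edge against the rim at about row 297. A ring resting on the rim would be about 19 rows higher, so it is home.

```bash
python3 -c "
from plant import r;print(r.finish_job())"
```

```text
the job is handed in; nothing more can be done
None
```

The ring was lifted, the arm swung about 55° to the beaker-side (right) notch, and the ring dropped home there with the funnel's outlet over the beaker; I handed the job in at about 13 s with the gripper clear, and no result came back.

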